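Set out two shoe soles for heel gluing

ROBOT

A 7-joint arm with a two-finger parallel gripper is mounted at the origin on the work surface. World frame = base frame: x ahead of the robot, y to its left, z up, the work surface at z = 0. Lengths are in mm, angles in rad, forces in N, time in s.
With the tool pointing down it reaches from about 400 to 900 mm from the base axis. Payload 5.5 kg.
Tool frame: the origin (TCP) lies on the front face of the gripper's body, between the roots of the fingers; the fingertips stand 73 mm ahead of it and the grasp point (between the pads) lies 54 mm ahead of it; x points along the fingers, z is the direction in which the jaws open and shut, and the axes are right-handed (so a half turn about x gives the same grasp; the last joint's range is limited). The gripper opens to 85 mm and grips with 20 to 120 N. Pads are 22 mm wide; open, the fingers measure 114 mm over their backs; the gripper's body (76 mm by 85 mm) begins 54 mm behind the grasp point. The pads swing forward as they close: fully open they stand 13 mm farther back than shut.
Start: joints at [1.612, 0.501, -0.427, 1.55, 0.221, 1.138, -0.21], TCP at [143.022, -634.069, 303.91] pointing down, gripper open.
Joint ranges: [-2.88, 2.88], [-0.31, 2.03], [-1.54, 1.56], [0.2, 2.42], [-1.41, 4.55], [0.19, 2.02], [-2.57, 2.57]. Speed limits (rad/s): [2.57, 2.57, 3.14, 3.14, 3.14, 3.14, 3.14].

INTERFACE

Orientations are given as a unit quaternion [w, x, y, z].
In Python, from station import get_obs, vision, job gives the robot as it stands. The module is installed in compiled form; this text tells all that it offers.
- The arm moves only by the tool move_arm, never from a script. Its argument "plan" is text: rows parted by semicolons, each of 7 numbers parted by spaces: the shift along the world's x, y, z in units of 25 mm (1.0 is 25 mm), then the turn, a rotation vector about the world's x, y, z in degrees, then the opening, from 0 (shut) to 1 (fully open). A call has exactly 8 rows; each row is the pose to reach, as a shift and turn from the pose commanded when the call began; what a row does not reach only later rows make up. A row lasts 1/10 s, in which the tool goes at most 50 mm and 8.59 degrees, less where a joint would pass 70% of its speed; a pose out of reach is approached as far as the arm can. A call with a gripper value outside its range is refused whole. The fingers move at their own pace and stop on an object; "newtons" is the grip in N (left out, the last holds). Time passes only in rows, so rows that repeat a pose let the fingers close, or fill a call up. It gives the time, the measured TCP pose, the force and the opening at its end, in the units of the state.
- get_obs(): the state, without advancing time (a new reading comes with each control period).
- vision.snapshot(name): name is "scene" or "top" or "wrist"; returns (picture, depth): 420x560x3 uint8, red, green, blue; 420x560 float32, mm along the optical axis (not along the pixel's ray), 0 where there is no reading.
- vision.camera_params(name): a dict with "K" (3x3 intrinsics, pixels), "dist_coeffs" ([k1, k2, p1, p2, k3] as OpenCV has them; the pictures are not rectified), "view" (4x4, takes a point from world to camera coordinates); the wrist camera has in their place "hand_eye" (4x4, takes a point from camera to tool coordinates, whose origin is the TCP and whose axes are the tool frame's). Camera axes: x right, y up, looking along -z (the intrinsics and any distortion apply to the point x, -y, -z); pixel columns grow to the right and rows downward; lengths in mm; the calibration is good to about 2 mm. A picture is of the moment at which its call begins: read the wrist's pose just before it. camera_params takes no time and is no camera call.
- job.finish_job(): hands the job in, once; it reports no verdict.
The state is a dict: "time": time; "q": joint angles; "joint_vel": joint speeds; "joint_efforts": joint torques, N m; "position": TCP position; "tcp_rot": TCP orientation; "ft_force": force on the tool from outside, world axes, zero at the start; "torque": the same for the moment, N m; "grip_width": opening from 0.0 (shut) to 1.0 (fully open).
Only numpy, scipy, OpenCV 4.12 (cv2) and the standard library are available. Lean on these libraries where they do the work, as an engineer would, in place of code of your own. Each camera call takes 0.05 s, during which the arm holds its last target.

TASK

Stand the black heel on the pink patch of the black sole and the mint-green heel on the pink patch of the mint-green sole, each covering its patch squarely with its rounded back towards the rounded heel end of the sole, and set the steel press weight upright and centred on top of the black heel. Stand the blue glue tin upright on the bench midway between the two soles, at the middle of their length, clear of both. Leave the brown heel and the white jar where they are.

Things in the scene. Friction and masses are not known exactly. Their poses are not given: they have to be found in the camera images.
- black_heel_c (a point): Black heel block, loose, 90 g: a D from above, 60 mm long (x), 50 wide (y), 38 tall, sides flat over the front 35 mm, nail heads on top. Point half-way up (19 mm), 34 mm from the tip of the rounded back, 26 mm from the straight front. x axis from rounded back to straight front, z up. Starts upright, x within 0.6 rad of world x.
- mint_heel_c (a point): Mint-green heel block, loose, 90 g: a D from above, 60 mm long (x), 50 wide (y), 38 tall, sides flat over the front 35 mm, nail heads on top. Point half-way up (19 mm), 34 mm from the tip of the rounded back, 26 mm from the straight front. x axis from rounded back to straight front, z up. Starts upright, x within 0.6 rad of world x.
- weight_c (a point): steel press weight, loose, 450 g: a round base 54 mm in diameter and 24 mm tall with an upright round grip post, 24 mm in diameter, rising from it to 70 mm overall height. This point is on its axis, half-way up (35 mm above its underside), that is on the post, 11 mm above the top of the base. z up; yaw has no meaning.
- tin_c (a point): closed glue tin, loose, 220 g: an upright cylinder 56 mm in diameter and 60 mm tall, bare metal with a broad blue band and a yellow disc on the lid. This point is on its axis half-way up (30 mm above its underside). z up; yaw has no meaning.
- black_sole: Black sole, tread up, fixed: 250 mm long, 82 wide (68 at the middle), 6 thick. Origin on the bench at mid-length, centred; x axis from heel end (narrower, towards the robot) to toe, z up. A pink D patch (heel outline + 2 mm) has its heel centre at x = -86 mm, y = 0, round side to the heel end. The soles lie side by side, near parallel, 175-200 mm apart; either may be on the left.
- mint_sole: Mint-green sole, tread up, fixed: 250 mm long, 82 wide (68 at the middle), 6 thick. Origin on the bench at mid-length, centred; x axis from heel end (narrower, towards the robot) to toe, z up. A pink D patch (heel outline + 2 mm) has its heel centre at x = -86 mm, y = 0, round side to the heel end. The soles lie side by side, near parallel, 175-200 mm apart; either may be on the left.
- brown_heel_c (a point): Dark brown heel block, loose, 90 g (spare, a bystander): a D from above, 60 mm long (x), 50 wide (y), 38 tall, sides flat over the front 35 mm, nail heads on top. Point half-way up (19 mm), 34 mm from the tip of the rounded back, 26 mm from the straight front. x axis from rounded back to straight front, z up. Starts upright, x within 0.6 rad of world x.
- jar_c (a point): white polish jar with a red lid, loose, 54 mm in diameter, 55 mm tall, standing beyond the soles, a bystander. Point on its axis half-way up, 27 mm above the bench.

How it is judged:
By the outcome, as a careful person would: the job done as asked, in the order asked, and still so for the second after the job is handed in, with the robot touching nothing.
It also fails if it takes over 112 s, if anything falls off the work surface, if the arm or the gripper's body presses on something with over 40 N, if the wrist force passes 120 N, or if a joint passes its speed limit or range.

## Working session

There is one attempt and no reset: what is moved stays moved. The work goes in short steps, Python scripts to look and compute and a tool call to move; the robot and the scene stay as the last step left them, time stands still between calls to the robot, and variables do not carry over. Pictures are saved under pics/ and viewed, and the job is handed in when it is done.

Besides the shell and the picture viewer there is one more tool, called as name(argument=value, ...) on one line, values as JSON. move_arm: Moves the arm, as the interface text tells. Its arguments: {"type":"object","properties":{"plan":{"type":"string"},"newtons":{"type":"number"}},"required":["plan"]}

```bash
mkdir -p pics; ls; python3 - <<'E'
from station import get_obs, vision, job
import cv2, numpy as np
o=get_obs(); print({k:np.round(v,3).tolist() for k,v in o.items()})
for n in ["scene","top"]:
    p,d=vision.snapshot(n); cv2.imwrite(f"pics/{n}0.png",p[:,:,::-1]); np.save(f"pics/{n}0.npy",d)
    c=vision.camera_params(n); print(n,{k:np.round(v,4).tolist() for k,v in c.items()})
c=vision.camera_params("wrist"); print({k:np.round(v,4).tolist() for k,v in c.items()})
E
```

```text
pics
{'time': 0.0, 'q': [1.612, 0.502, -0.427, 1.551, 0.221, 1.138, -0.21], 'joint_vel': [0.001, -0.001, 0.001, 0.001, 0.002, 0.0, 0.0], 'joint_efforts': [-0.0, -56.951, -5.816, -28.094, 0.011, 0.012, -0.0], 'position': [142.803, -633.566, 302.857], 'tcp_rot': [0.552, 0.442, 0.553, -0.441], 'ft_force': [-0.272, -0.289, -0.024], 'torque': [0.03, 0.014, 0.014], 'grip_width': 0.999}
scene {'K': [[454.3179, 0.0, 278.2215], [0.0, 454.3179, 212.0386], [0.0, 0.0, 1.0]], 'dist_coeffs': [0.0511, 0.0, 0.0, 0.0, 0.0], 'view': [[-0.6105, 0.792, -0.003, 316.4518], [-0.5408, -0.4142, 0.7321, 314.6801], [0.5786, 0.4485, 0.6812, -1604.4099], [0.0, 0.0, 0.0, 1.0]]}
top {'K': [[446.9241, 0.0, 281.0553], [0.0, 446.9241, 214.5469], [0.0, 0.0, 1.0]], 'dist_coeffs': [0.0418, 0.0, 0.0, 0.0, 0.0], 'view': [[0.0157, -0.9997, -0.016, 54.698], [0.9971, 0.0145, 0.0753, -584.2002], [-0.0751, -0.0172, 0.997, -1053.9103], [0.0, 0.0, 0.0, 1.0]]}
{'K': [[296.2213, 0.0, 277.4408], [0.0, 296.2213, 211.8261], [0.0, 0.0, 1.0]], 'dist_coeffs': [-0.0404, 0.0, 0.0, 0.0, 0.0], 'hand_eye': [[0.0005, 0.2683, -0.9633, -68.8795], [0.0006, 0.9633, 0.2683, 67.406], [1.0, -0.0007, 0.0003, 0.1406], [0.0, 0.0, 0.0, 1.0]]}
```

View pics/top0.png

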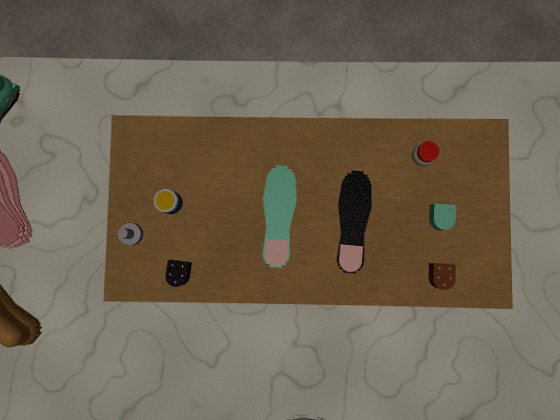

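View pics/scene0.png

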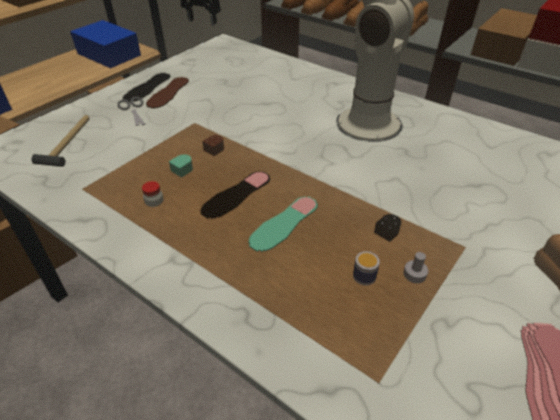

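```bash
cat > h.py <<'E'
from station import get_obs, vision, job
import cv2, numpy as np
from scipy.spatial.transform import Rotation as R
def cam(name,o=None):
    c=vision.camera_params(name); K=np.array(c["K"]); D=np.array(c["dist_coeffs"])
    if name=="wrist":
        T=np.eye(4); q=o["tcp_rot"]; T[:3,:3]=R.from_quat([q[1],q[2],q[3],q[0]]).as_matrix(); T[:3,3]=o["position"]
        W=T@np.array(c["hand_eye"])
    else: W=np.linalg.inv(np.array(c["view"]))
    return K,D,W
def ray(C,uv,z):
    K,D,W=C
    uv=np.asarray(uv,float).reshape(-1,1,2)
    n=cv2.undistortPoints(uv,K,D).reshape(-1,2)
    d=np.c_[n[:,0],-n[:,1],-np.ones(len(n))]@W[:3,:3].T
    o=W[:3,3]; t=(z-o[2])/d[:,2]
    return o+t[:,None]*d
def proj(C,P):
    K,D,W=C; V=np.linalg.inv(W); p=np.atleast_2d(P)@V[:3,:3].T+V[:3,3]
    p=p*[1,-1,-1]
    return cv2.projectPoints(p,np.zeros(3),np.zeros(3),K,D)[0].reshape(-1,2)
def shot(name,fn):
    o=get_obs(); p,d=vision.snapshot(name); cv2.imwrite(f"pics/{fn}.png",p[:,:,::-1]); np.savez(f"pics/{fn}.npz",p=p,d=d,pos=o["position"],rot=o["tcp_rot"])
    return p,d,cam(name,o),o
def load(name,fn):
    f=np.load(f"pics/{fn}.npz"); return f["p"],f["d"],cam(name,dict(position=f["pos"],tcp_rot=f["rot"]))
E
python3 - <<'E'
from h import *
C=cam("top")
for n,uv,z in [("weight",(127,234),70),("wbase",(130,234),24),("tin",(166,201),60),("blackh",(178,272),38),("minth",(443,216),38),("brown",(443,275),38),("jar",(428,152),55),("mintsole toe",(281,166),6),("mint heelend",(277,267),6),("bl toe",(356,171),6),("bl heelend",(350,272),6)]:
    print(n,ray(C,uv,z).round(0)[0])
print(C[2][:3,3])
C=cam("scene")
for n,uv,z in [("wtop",(419,257),70),("tin",(367,261),60),("blackh",(389,224),38),("minth",(182,161),38)]: print(n,ray(C,uv,z).round(0)[0])
o=get_obs();q=o["tcp_rot"];print(R.from_quat([q[1],q[2],q[3],q[0]]).as_matrix().round(3))
E
```

```text
weight [530. 416.  70.]
wbase [531. 425.  24.]
tin [608. 332.  60.]
blackh [443. 304.  38.]
minth [ 584. -317.   38.]
brown [ 447. -315.   38.]
jar [ 732. -278.   55.]
mintsole toe [705.  66.   6.]
mint heelend [457.  72.   6.]
bl toe [ 694. -118.    6.]
bl heelend [ 448. -105.    6.]
[ 502.50243194   45.0258471  1095.66084611]
wtop [541. 427.  70.]
tin [616. 336.  60.]
blackh [452. 311.  38.]
minth [ 588. -314.   38.]
[[-0.     0.975  0.22 ]
 [ 0.002  0.22  -0.975]
 [-1.     0.    -0.002]]
```

move_arm(plan="1.5 1.1 -0.25 0 0 -2 1; 3 2.2 -0.5 0 0 -4 1; 4.5 3.3 -0.75 0 0 -6 1; 6 4.4 -1 0 0 -8 1; 7.5 5.5 -1.25 0 0 -10 1; 9 6.6 -1.5 0 0 -12 1; 10.5 7.7 -1.75 0 0 -12.7 1; 12 8.8 -2 0 0 -12.7 1")

```text
time: 0.9
position: [444.0, -412.7, 253.4]
tcp_rot: [-0.5, -0.5, -0.5, 0.5]
ft_force: [0.6, -0.7, 0.6]
grip_width: 1.001
```

move_arm(plan="1.3 0.95 -0.4 0 0 0 1; 2.6 1.9 -0.8 0 0 0 1; 3.9 2.85 -1.2 0 0 0 1; 5.2 3.8 -1.5 0 0 0 1; 5.2 3.8 -1.5 0 0 0 1; 5.2 3.8 -1.5 0 0 0 1; 5.2 3.8 -1.5 0 0 0 1; 5.2 3.8 -1.5 0 0 0 1")

```text
time: 1.7
position: [571.7, -320.9, 216.4]
tcp_rot: [-0.499, -0.5, -0.499, 0.501]
ft_force: [0.2, 0.0, -0.5]
grip_width: 0.999
```

```bash
python3 - <<'E'
from h import *
p,d,C,o=shot("wrist","w1"); print(o["time"],o["position"],o["tcp_rot"])
E
```

```text
1.7 [ 571.71268139 -320.92318793  216.43060904] [-0.49939506 -0.50022351 -0.49930022  0.50107914]
```

View pics/w1.png

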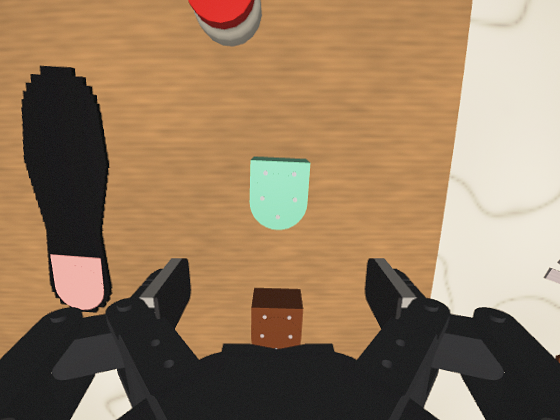

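move_arm(plan="-0.6 1.7 0 0 0 0 1; -1.2 3.4 0 0 0 0 1; -1.8 5.1 0 0 0 0 1; -2.4 6.8 0 0 0 0 1; -3 8.5 0 0 0 0 1; -3.6 10.2 0 0 0 0 1; -4.2 12 0 0 0 0 1; -4.2 12 0 0 0 0 1")

```text
time: 2.55
position: [465.9, -13.7, 217.0]
tcp_rot: [0.502, 0.498, 0.502, -0.498]
ft_force: [1.1, 0.5, 1.0]
grip_width: 1.005
```

```bash
python3 - <<'E'
from h import *
p,d,C,o=shot("wrist","w2"); print(o["time"],o["position"],np.abs(o["joint_vel"]).max())
p,d,C,o=shot("wrist","w3"); print(o["time"],o["position"],np.abs(o["joint_vel"]).max())
E
```

```text
2.55 [465.86197141 -13.67005956 217.03415015] 0.08362467243385094
2.6 [467.11636776 -16.86171347 217.09145005] 0.06098043917458325
```

View pics/w3.png

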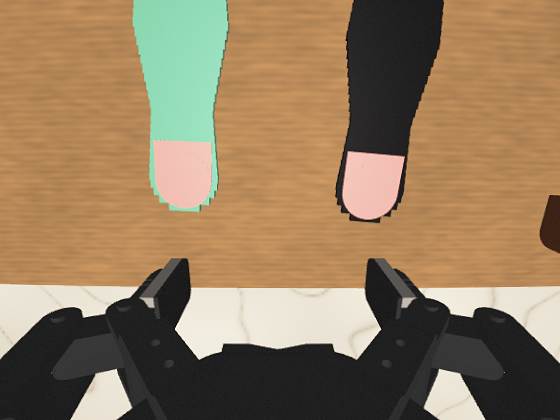

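```bash
cat >> h.py <<'E'
def dfit(p,C,kind,z,roi,grow=0.):
    """D outline -> centre c (xy), yaw. grow = outline beyond heel size. roi=(u0,v0,u1,v1)"""
    a=p.astype(int); r,g,b=a[...,0],a[...,1],a[...,2]
    if kind=="pink": m=(r>180)&(r-g>25)&(b>110)
    elif kind=="mint": m=(g-r>30)&(g>175)
    elif kind=="mintany": m=(g-r>25)
    elif kind=="black": m=(a.max(2)<75)
    M=np.zeros(m.shape,np.uint8); u0,v0,u1,v1=roi; M[v0:v1,u0:u1]=m[v0:v1,u0:u1]
    M=cv2.morphologyEx(M,cv2.MORPH_CLOSE,np.ones((5,5)))
    cs=cv2.findContours(M,cv2.RETR_EXTERNAL,cv2.CHAIN_APPROX_NONE)[0]
    c=max(cs,key=cv2.contourArea)
    return dfit_pts(ray(C,c.reshape(-1,2).astype(float),z)[:,:2],grow)
def dfit_pts(P,grow=0.):
    (cx,cy),(w,h),ang=cv2.minAreaRect(P.astype(np.float32))
    yaw=np.radians(ang); 
    yaw=min([yaw+k*np.pi/2 for k in range(-4,5)],key=abs) if abs(w-h)<3 else min([(yaw if w>h else yaw+np.pi/2)+k*np.pi for k in range(-3,4)],key=abs)
    raw=(yaw,w,h); cen=np.array([cx,cy])
    for _ in range(5):
        ex=np.array([np.cos(yaw),np.sin(yaw)]); ey=np.array([-ex[1],ex[0]])
        L=np.c_[(P-cen)@ex,(P-cen)@ey]
        xm,xM=L[:,0].min(),L[:,0].max()
        angs=[];mid=[];wt=[]
        for s in (1,-1):
            S=L[(s*L[:,1]>17)&(L[:,0]>xM-33)&(L[:,0]<xM-4)]
            v=cv2.fitLine(S.astype(np.float32),cv2.DIST_HUBER,0,.01,.01).ravel()
            if v[0]<0: v[:2]*=-1
            angs.append(np.arctan2(v[1],v[0])); wt.append(1.); mid.append(v[3]+(xM-18-v[2])*v[1]/v[0])
        F=L[(L[:,0]>xM-4)&(abs(L[:,1]-np.mean(mid))<20)]
        v=cv2.fitLine(F.astype(np.float32),cv2.DIST_HUBER,0,.01,.01).ravel()
        if v[1]<0: v[:2]*=-1
        angs.append(np.arctan2(-v[0],v[1])); wt.append(1.3)
        yaw+=np.average(angs,weights=wt)
    xf=v[2]+(np.mean(mid)-v[3])*v[0]/v[1]
    xb=np.sort(L[:,0])[:3].mean()
    xc=((xf-26-grow)+(xb+34+grow))/2
    c=cen+xc*ex+np.mean(mid)*ey
    return dict(c=c.round(1),yaw=round(np.degrees(yaw),2),angs=np.degrees(angs).round(1),len=round(xf-xb,1),wid=round(mid[0]-mid[1],1),raw=np.round(raw,2))
E
python3 - <<'E'
from h import *
p,d,C=load("wrist","w1")
print("mintheel",dfit(p,C,"mint",38,(230,130,330,250)))
for f in ("w2","w3"):
    p,d,C=load("wrist",f)
    print(f,"mint patch",dfit(p,C,"pink",6,(130,100,240,240),2))
    print(f,"black patch",dfit(p,C,"pink",6,(320,100,430,240),2))
print(get_obs()["position"])
p,d,C=load("wrist","w1"); print("jar", ray(C,(222,5),55))
E
```

```text
mintheel {'c': array([ 588. , -322.3]), 'yaw': np.float64(-2.26), 'angs': array([ 0.8, -0.5, -0.2], dtype=float32), 'len': np.float64(59.2), 'wid': np.float64(48.9), 'raw': array([-5.000e-02,  4.956e+01,  5.959e+01])}
w2 mint patch {'c': array([496.5,  73.1]), 'yaw': np.float64(-2.69), 'angs': array([ 0.3,  0. , -0.2], dtype=float32), 'len': np.float64(62.5), 'wid': np.float64(52.7), 'raw': array([-5.000e-02,  5.324e+01,  6.315e+01])}
w2 black patch {'c': array([ 485.9, -106.9]), 'yaw': np.float64(-4.68), 'angs': array([ 1.1, -0.7, -0.4], dtype=float32), 'len': np.float64(63.1), 'wid': np.float64(53.2), 'raw': array([-0.08, 54.26, 63.73])}
w3 mint patch {'c': array([496.4,  73.3]), 'yaw': np.float64(-2.69), 'angs': array([-0.2, -0.3,  0.4], dtype=float32), 'len': np.float64(62.7), 'wid': np.float64(52.6), 'raw': array([-5.000e-02,  5.321e+01,  6.323e+01])}
w3 black patch {'c': array([ 486. , -106.9]), 'yaw': np.float64(-4.72), 'angs': array([ 1.2, -0.5, -0.5], dtype=float32), 'len': np.float64(63.0), 'wid': np.float64(53.1), 'raw': array([-0.07, 54.09, 63.67])}
[467.88994941 -18.97817987 217.00028877]
jar [[ 722.70023004 -283.40999399   55.        ]]
```

move_arm(plan="-0.2 1.9 0 0 0 0 1; -0.4 3.8 0 0 0 0 1; -0.6 5.7 0 0 0 0 1; -0.8 7.6 0 0 0 0 1; -1 9.5 0 0 0 0 1; -1.2 11.4 0 0 0 0 1; -1.2 13 0 0 0 0 1; -1.2 13 0 0 0 0 1")

```text
time: 3.45
position: [438.1, 311.5, 217.3]
tcp_rot: [0.5, 0.5, 0.502, -0.497]
ft_force: [0.4, 1.1, -0.5]
grip_width: 1.001
```

```bash
python3 - <<'E'
from h import *
for f in "abc":
    p,d,C,o=shot("wrist","w4"+f); print(o["time"],o["position"],np.abs(o["joint_vel"]).max())
E
```

```text
3.45 [438.12766852 311.48331796 217.2713698 ] 0.07359592281799084
3.5 [438.68488258 307.88320336 216.61020379] 0.05730762410790811
3.55 [439.04479785 305.47114458 216.19856539] 0.041741307495399387
```

View pics/w4c.png

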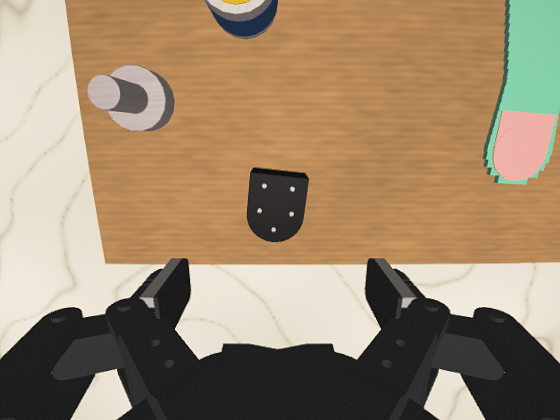

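```bash
python3 - <<'E'
from h import *
p,d,C=load("wrist","w4c")
print(p[160:185,280].max(1), p[236:246,275].max(1), p[215,240:255].max(1),p[215,295:312].max(1))
for t in (0,):
    a=p.astype(int).copy()
    m=(a.max(2)<75)
    top=a.copy()
    # exclude front wall: darker than 25
    import h
    for thr in (18,22,26):
        q=p.copy(); q[(a.max(2)<thr)]=200
        print(thr,dfit(q,C,"black",38,(235,150,325,250)))
print("wt", ray(C,(104,92),70)); 
E
```

```text
[189 188 188 188 190 189 188 191 194 173  99   8  17  25  20  30  49  53
  53  52  53  54  50  50  50] [ 42  41  40  41  40  33 172 194 190 186] [191 190 190 190 193 195 158  39  43  47  44  44  46  44  43] [ 42  43  44  45  45  47  44  39  60 189 191 189 189 187 188 190 191]
18 {'c': array([446. , 306.3]), 'yaw': np.float64(-6.15), 'angs': array([ 0.2,  0.1, -0.2], dtype=float32), 'len': np.float64(63.0), 'wid': np.float64(48.2), 'raw': array([-0.11, 49.18, 63.48])}
22 {'c': array([446. , 306.3]), 'yaw': np.float64(-6.15), 'angs': array([ 0.2,  0.1, -0.2], dtype=float32), 'len': np.float64(63.0), 'wid': np.float64(48.2), 'raw': array([-0.11, 49.18, 63.48])}
26 {'c': array([446. , 306.3]), 'yaw': np.float64(-6.15), 'angs': array([ 0.2,  0.1, -0.2], dtype=float32), 'len': np.float64(63.0), 'wid': np.float64(48.2), 'raw': array([-0.11, 49.18, 63.48])}
wt [[532.4737153  425.06324646  70.        ]]
```

```bash
python3 - <<'E'
from h import *
for f in "bc":
    p,d,C=load("wrist","w4"+f); a=cv2.GaussianBlur(p,(3,3),0).astype(int)
    for thr in (34,38):
        q=p.copy(); q[(a.max(2)<thr)]=200
        q[190:,:]=p[190:,:]
        q[:190]=np.where((a.max(2)<thr)[:190,:,None],200,p[:190])
        m=(q.max(2)<75).astype(np.uint8)
        m[:190]=cv2.morphologyEx(m,cv2.MORPH_OPEN,np.ones((3,9)))[:190]
        q[m==0]=200
        print(thr,dfit(q,C,"black",38,(235,150,325,250)))
E
```

```text
34 {'c': array([444. , 306.5]), 'yaw': np.float64(-6.25), 'angs': array([ 0.3, -0.3,  0. ], dtype=float32), 'len': np.float64(58.6), 'wid': np.float64(48.2), 'raw': array([-0.11, 49.07, 59.18])}
38 {'c': array([443.9, 306.5]), 'yaw': np.float64(-6.3), 'angs': array([ 0.3, -0.2, -0. ], dtype=float32), 'len': np.float64(58.4), 'wid': np.float64(48.2), 'raw': array([-0.11, 49.07, 58.99])}
34 {'c': array([443.9, 306.6]), 'yaw': np.float64(-6.49), 'angs': array([-0.4,  0.3,  0.1], dtype=float32), 'len': np.float64(58.8), 'wid': np.float64(48.3), 'raw': array([-0.11, 49.16, 59.33])}
38 {'c': array([443.8, 306.6]), 'yaw': np.float64(-6.33), 'angs': array([-0.8,  0.2,  0.4], dtype=float32), 'len': np.float64(58.5), 'wid': np.float64(48.3), 'raw': array([-0.11, 49.18, 59.04])}
```

move_arm(plan="0.3 0 -0.8 0 0 -3 1; 0.5 0 -2 0 0 -6.3 1; 0.5 0 -3.2 0 0 -6.3 1; 0.5 0 -4.2 0 0 -6.3 1; 0.5 0 -5 0 0 -6.3 1; 0.5 0 -5.6 0 0 -6.3 1; 0.5 0 -5.6 0 0 -6.3 1; 0.5 0 -5.6 0 0 -6.3 1")

```text
time: 4.4
position: [451.2, 305.0, 76.7]
tcp_rot: [-0.471, -0.527, -0.471, 0.527]
ft_force: [-0.5, 0.0, -0.2]
grip_width: 1.0
```

```bash
python3 - <<'E'
from h import *
p,d,C,o=shot("wrist","w5"); print(o["time"],o["position"],o["tcp_rot"],o["ft_force"])
E
```

```text
4.4 [451.23842437 304.9687469   76.66408399] [-0.47146151 -0.52705519 -0.47121949  0.52715184] [-0.48054923  0.00719742 -0.19799916]
```

View pics/w5.png

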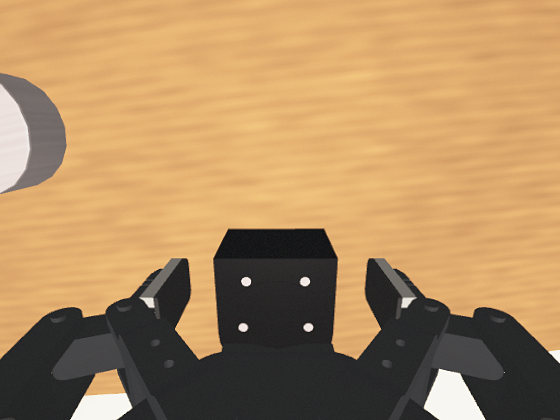

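move_arm(plan="0 0 0 0 0 0 0.5; 0 0 0 0 0 0 0.4; 0 0 0 0 0 0 0.3; 0 0 0 0 0 0 0.2; 0 0 0 0 0 0 0.1; 0 0 0 0 0 0 0; 0 0 0 0 0 0 0; 0 0 0 0 0 0 0", newtons=40)

```text
time: 5.25
position: [451.1, 306.2, 77.4]
tcp_rot: [0.472, 0.527, 0.472, -0.526]
ft_force: [-1.3, -0.8, 5.9]
grip_width: 0.576
```

```bash
python3 - <<'E'
from h import *
p,d,C,o=shot("wrist","w6"); print(o["time"],o["position"],o["tcp_rot"],o["ft_force"],o["grip_width"])
E
```

```text
5.25 [451.12390957 306.24656649  77.38345543] [ 0.47198843  0.5272089   0.47160393 -0.52618194] [-1.28537688 -0.84789309  5.87910332] 0.5763692845281152
```

View pics/w6.png

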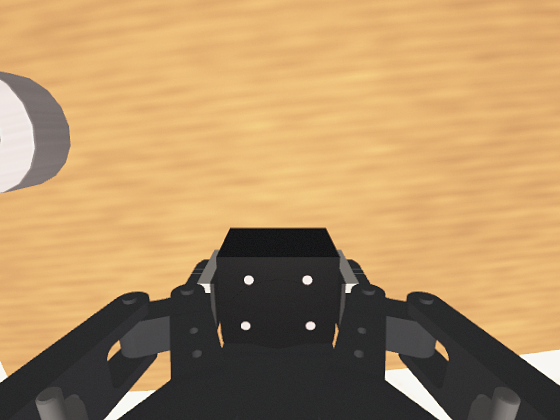

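```bash
python3 - <<'E'
from h import *
p,d,C=load("wrist","w6"); a=p.astype(int).max(2)
print(a[225:265,278])
r=[]
for u in range(225,330,15):
    col=a[240:275,u]; g=np.diff(cv2.GaussianBlur(p,(3,3),0).astype(int).max(2)[245:270,u]); r.append((u,245+np.argmax(g)+.5+.5))
print(r)
r=np.array(r)
for z in (38,38.7):
    W=ray(C,r,z)
    f=np.load("pics/w6.npz"); q=f["rot"]; RR=R.from_quat([q[1],q[2],q[3],q[0]]).as_matrix()
    print(W[:,:2].mean(0), ((W-f["pos"])@RR).round(1)[:,1:], "yaw",np.degrees(np.arctan2(RR[1,1],RR[0,1])))
E
```

```text
[238 243 196  86  21  24  22  27  27  27  22  21  27  26  26  26  26  25
  31  20  20  29  27  25  24  26  24  25  28  31  27  22  45  52  48  49
  50  47  48  49]
[(225, np.float64(257.0)), (240, np.float64(257.0)), (255, np.float64(257.0)), (270, np.float64(257.0)), (285, np.float64(257.0)), (300, np.float64(257.0)), (315, np.float64(257.0))]
[470.04656233 306.83878912] [[ 18.7 -20.5]
 [ 18.7 -14.5]
 [ 18.7  -8.6]
 [ 18.7  -2.6]
 [ 18.7   3.3]
 [ 18.7   9.3]
 [ 18.7  15.2]] yaw -6.294183580897902
[470.35677949 306.78446525] [[ 19.  -20.4]
 [ 19.  -14.4]
 [ 19.   -8.5]
 [ 19.   -2.6]
 [ 19.    3.3]
 [ 19.    9.2]
 [ 19.   15.1]] yaw -6.294183580897902
```

move_arm(plan="0 0 1 0 0 0 0; 0.2 -1 2.4 0 0 0 0; 0.4 -2.8 2.4 0 0 0.5 0; 0.6 -4.6 2.4 0 0 1 0; 0.8 -6.4 2.4 0 0 1.6 0; 1 -8.2 2.4 0 0 1.6 0; 1.2 -10 2.4 0 0 1.6 0; 1.4 -11.8 2.4 0 0 1.6 0")

```text
time: 6.1
position: [485.4, 9.2, 136.6]
tcp_rot: [0.479, 0.52, 0.479, -0.52]
ft_force: [0.4, 0.0, -0.6]
grip_width: 0.58
```

move_arm(plan="0.2 -1.6 0 0 0 0 0; 0.3 -3 0 0 0 0 0; 0.3 -4.2 0 0 0 0 0; 0.3 -4.7 0 0 0 0 0; 0.3 -4.7 0 0 0 0 0; 0.3 -4.7 0 0 0 0 0; 0.3 -4.7 0 0 0 0 0; 0.3 -4.7 0 0 0 0 0")

```text
time: 6.9
position: [493.1, -104.6, 136.4]
tcp_rot: [0.48, 0.519, 0.48, -0.519]
ft_force: [0.1, 0.1, -1.5]
grip_width: 0.574
```

```bash
python3 - <<'E'
from h import *
p,d,C,o=shot("wrist","w7"); print(o["time"],o["position"],o["tcp_rot"],o["ft_force"],o["grip_width"])
E
```

```text
6.9 [ 493.12566639 -104.62071243  136.40607749] [ 0.47971404  0.51945896  0.48010927 -0.51916464] [ 0.13049119  0.06411791 -1.46741603] 0.5742236554815809
```

View pics/w7.png

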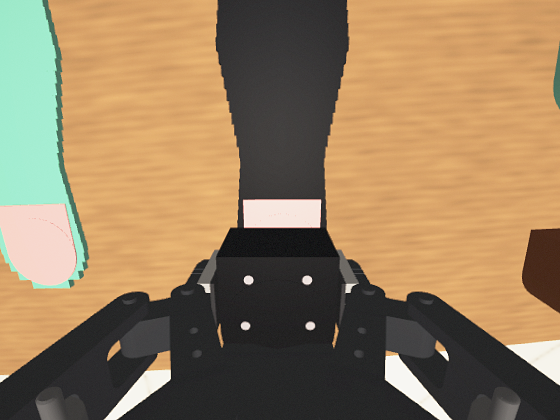

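```bash
cat >> h.py <<'E'
def front_edge(p,C,z,roi):
    a=p.astype(int); m=((a[...,0]>190)&(a[...,0]-a[...,1]>8)&(a[...,2]>150)).astype(np.uint8)
    u0,v0,u1,v1=roi; E=[]
    for u in range(u0+4,u1-4,3):
        c=np.nonzero(m[v0:v1,u])[0]
        if len(c): E.append((u,v0+c[0]-.5))
    v=int(np.median([e[1] for e in E]))+12
    row=np.nonzero(m[v,u0-10:u1+10])[0]+u0-10
    W=ray(C,E,z); f=np.polyfit(W[:,1],W[:,0],1)
    s=ray(C,[(row[0]-.5,v),(row[-1]+.5,v)],z)
    return W[:,:2].mean(0).round(1), "yaw",np.degrees(np.arctan(-f[0])).round(2),"sides",s.round(1)[:,:2].tolist(),"wid",np.linalg.norm(s[0]-s[1]).round(1)
E
python3 - <<'E'
from h import *
p,d,C=load("wrist","w7")
print(front_edge(p,C,6,(244,185,321,228))); print(get_obs()["position"])
E
```

```text
(array([ 513.6, -108.8]), 'yaw', np.float64(-4.46), 'sides', [[507.4, -82.1], [503.3, -135.7]], 'wid', np.float64(53.8))
[ 493.14452387 -104.93015662  136.42948187]
```

move_arm(plan="0 -0.05 -0.6 0 0 0 0; 0 -0.05 -1.2 0 0 0 0; 0 -0.05 -1.6 0 0 0 0; 0 -0.05 -1.9 0 0 0 0; 0 -0.05 -1.9 0 0 0 0; 0 -0.05 -1.9 0 0 0 0; 0 -0.05 -1.9 0 0 0 0; 0 -0.05 -1.9 0 0 0 0")

```text
time: 7.75
position: [493.4, -107.9, 89.5]
tcp_rot: [0.479, 0.52, 0.479, -0.52]
ft_force: [0.2, -0.1, -1.4]
grip_width: 0.575
```

```bash
python3 - <<'E'
from h import *
p,d,C,o=shot("wrist","w8"); print(o["time"],o["position"],o["tcp_rot"],o["ft_force"],o["grip_width"])
E
```

```text
7.75 [ 493.44155023 -107.93457747   89.46858837] [ 0.47944873  0.52026723  0.47877066 -0.51983611] [ 0.17269966 -0.12117441 -1.37249639] 0.57479031916963
```

View pics/w8.png

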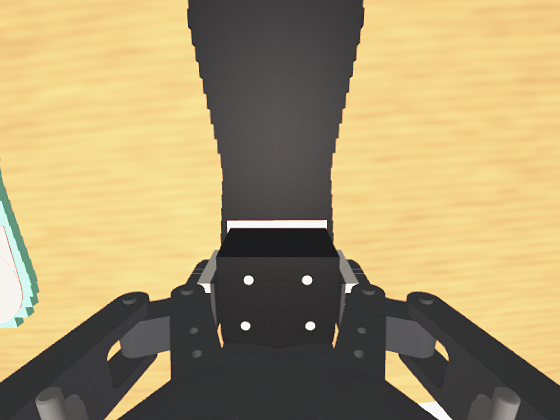

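move_arm(plan="0 0 -0.15 0 0 0 0; 0 0 -0.24 0 0 0 0; 0 0 -0.26 0 0 0 0; 0 0 -0.26 0 0 0 0; 0 0 -0.26 0 0 0 0; 0 0 -0.26 0 0 0 0; 0 0 -0.26 0 0 0 0; 0 0 -0.26 0 0 0 0")

```text
time: 8.6
position: [493.1, -107.9, 83.3]
tcp_rot: [-0.479, -0.52, -0.479, 0.52]
ft_force: [-3.7, 0.0, 11.3]
grip_width: 0.579
```

```bash
python3 - <<'E'
from h import *
p,d,C,o=shot("wrist","w9"); print(o["time"],o["position"],o["tcp_rot"],o["ft_force"],o["grip_width"])
q=o["tcp_rot"]; RR=R.from_quat([q[1],q[2],q[3],q[0]]).as_matrix(); print(np.degrees(np.arctan2(RR[1,1],RR[0,1])))
E
```

```text
8.6 [ 493.14255345 -107.91688952   83.34011949] [-0.47926383 -0.52000263 -0.47889641  0.52015543] [-3.73958536e+00  1.10765157e-02  1.12807946e+01] 0.5791543836707296
-4.699442555669579
```

View pics/w9.png

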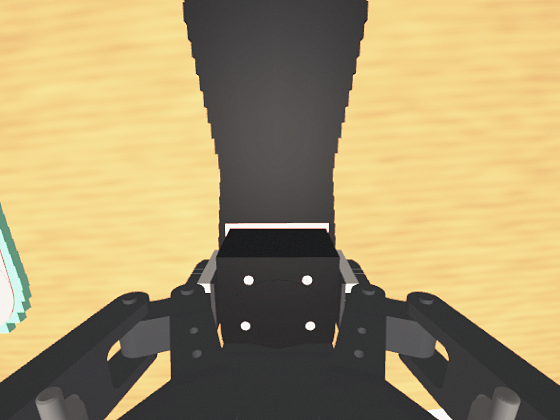

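```bash
python3 - <<'E'
from h import *
p,d,C=load("wrist","w9"); a=p.astype(int).max(2)
print(a[218:234,278],a[218:234,240],a[218:234,315]); print(a[226,215:245],a[226,312:342])
W=ray(C,[(240,222.5),(240,228.5),(278,222.5),(278,228.5),(315,222.5),(315,228.5)],6); print(W.round(1))
E
```

```text
[ 71  71  72  69  57 255 252 248 249 254 229  22  29  30  29  27] [ 67  70  69  64  54 247 252 248 249 254 226  22  29  27  30  30] [ 68  70  67  64  80 255 250 248 249 254 225  21  27  27  30  34]
[246 247 253 196  64  62  63  64  60  46 255 251 248 247 248 248 249 249
 249 249 249 249 249 249 249 249 249 249 249 249] [249 249 249 249 249 249 249 249 249 249 249 249 249 248 248 251 255  50
  62  63  64  58  88 207 250 246 245 245 245 245]
[[ 515.6  -90.6    6. ]
 [ 512.4  -90.2    6. ]
 [ 514.  -110.2    6. ]
 [ 510.8 -110.     6. ]
 [ 512.5 -129.3    6. ]
 [ 509.2 -129.2    6. ]]
```

move_arm(plan="0 0 0.08 0 0 0 0; 0.04 0 0.08 0 0 0 0; 0.04 0 0.08 0 0 0 0; 0.04 0 0.02 0 0 0 0; 0.04 0 0.02 0 0 0 0; 0.04 0 0.02 0 0 0 0.8; 0.04 0 0.02 0 0 0 0.8; 0.04 0 0.02 0 0 0 0.8")

```text
time: 9.45
position: [493.9, -107.8, 82.7]
tcp_rot: [-0.479, -0.52, -0.479, 0.52]
ft_force: [0.1, -0.3, 0.2]
grip_width: 0.795
```

```bash
python3 - <<'E'
from h import *
p,d,C,o=shot("wrist","w10"); print(o["time"],o["position"],o["ft_force"],o["grip_width"])
a=p.astype(int).max(2); print(a[215:234,278])
E
```

```text
9.45 [ 493.92415909 -107.76656413   82.65571507] [ 0.12239468 -0.33220742  0.16123577] 0.7954721061158176
[ 73  74  73  73  72  71  72  70  66  82 255 254 255 152  21  29  32  30
  27]
```

View pics/w10.png

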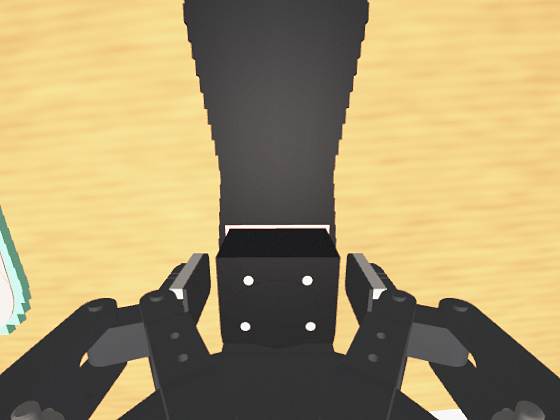

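move_arm(plan="0 0 0.8 0 0 0 0.8; 0 0 2.2 0 0 0 1; -0.4 0 3.8 0 0 0 1; -0.8 0 5.3 0 0 2.4 1; -0.8 0 5.3 0 0 2.4 1; -0.8 0 5.3 0 0 2.4 1; -0.8 0 5.3 0 0 2.4 1; -0.8 0 5.3 0 0 2.4 1")

```text
time: 10.3
position: [473.3, -107.6, 214.0]
tcp_rot: [-0.489, -0.509, -0.491, 0.51]
ft_force: [0.9, -0.9, 0.1]
grip_width: 0.999
```

```bash
python3 - <<'E'
from h import *
p,d,C,o=shot("wrist","w11"); print(o["time"],o["position"],o["ft_force"],o["grip_width"])
E
```

```text
10.3 [ 473.33993953 -107.60715039  213.99107333] [ 0.85028327 -0.88149268  0.11534975] 0.9989156859399281
```

View pics/w11.png

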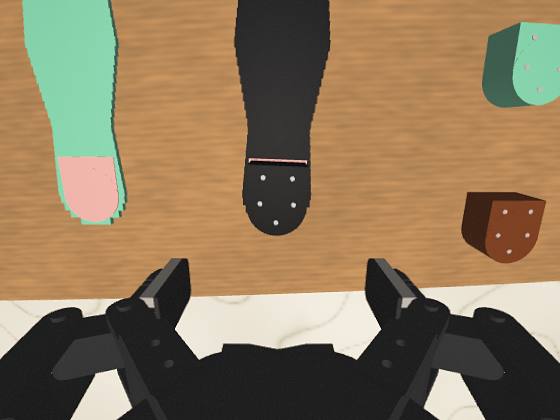

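move_arm(plan="0.9 -1.6 0 0 0 0 1; 1.8 -3.2 0 0 0 0 1; 2.7 -4.8 0 0 0 0 1; 3.6 -6.4 0 0 0 0 1; 4.4 -7.9 0 0 0 0 1; 4.8 -8.6 -0.5 0 0 0 1; 4.8 -8.6 -1.5 0 0 0 1; 4.8 -8.6 -2.5 0 0 0 1")

```text
time: 11.15
position: [593.9, -323.8, 150.6]
tcp_rot: [-0.489, -0.51, -0.49, 0.51]
ft_force: [-0.5, -0.7, -0.2]
grip_width: 1.001
```

move_arm(plan="0 0 -0.8 0 0 0 1; 0 0 -1.6 0 0 0 1; 0 0 -2.3 0 0 0 1; 0 0 -2.8 0 0 0 1; 0 0 -3.06 0 0 0 1; 0 0 -3.06 0 0 0 1; 0 0 -3.06 0 0 0 1; 0 0 -3.06 0 0 0 1")

```text
time: 11.95
position: [594.8, -323.2, 77.6]
tcp_rot: [0.491, 0.51, 0.489, -0.51]
ft_force: [0.2, 0.8, 0.9]
grip_width: 0.997
```

```bash
python3 - <<'E'
from h import *
p,d,C,o=shot("wrist","w12"); print(o["time"],o["position"],o["ft_force"],o["grip_width"])
E
```

```text
11.95 [ 594.79598326 -323.18472745   77.62215539] [0.15086586 0.80595406 0.88710553] 0.9969769681804462
```

View pics/w12.png

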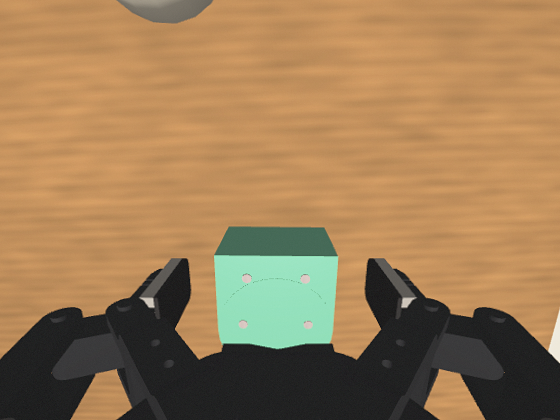

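Centred and aligned between the pads (214–337, front edge row 256); grip it.

move_arm(plan="0 0 0 0 0 0 0.5; 0 0 0 0 0 0 0.4; 0 0 0 0 0 0 0.3; 0 0 0 0 0 0 0.2; 0 0 0 0 0 0 0.1; 0 0 0 0 0 0 0; 0 0 0 0 0 0 0; 0 0 0 0 0 0 0", newtons=40)

```text
time: 12.8
position: [594.4, -323.1, 77.0]
tcp_rot: [0.49, 0.51, 0.49, -0.51]
ft_force: [-0.7, 0.2, 5.4]
grip_width: 0.577
```

```bash
python3 - <<'E'
from h import *
p,d,C,o=shot("wrist","w13"); print(o["time"],o["position"],o["ft_force"],o["grip_width"])
q=o["tcp_rot"]; RR=R.from_quat([q[1],q[2],q[3],q[0]]).as_matrix(); print(np.degrees(np.arctan2(RR[1,1],RR[0,1])))
a=cv2.GaussianBlur(p,(3,3),0).astype(int).max(2)
for u in (230,278,320):
    v=245+np.argmax(np.diff(a[245:270,u])); print(u,v, ((ray(C,(u,v+.5),38)-o["position"])@RR).round(1))
E
```

```text
12.8 [ 594.40542407 -323.05839522   76.99980959] [-0.71684347  0.20403847  5.42929981] 0.5767025605908062
-2.2974023116500533
230 254 [[ 39.   19.9 -18.4]]
278 254 [[39.  19.9  0.5]]
320 254 [[39.  19.9 17.1]]
```

move_arm(plan="0 0 1 0 0 0 0; -0.2 1 2.6 0 0 0 0; -0.6 2.8 2.6 0 0 -0.2 0; -1 4.6 2.6 0 0 -0.4 0; -1.4 6.4 2.6 0 0 -0.4 0; -1.8 8.2 2.6 0 0 -0.4 0; -2.2 10 2.6 0 0 -0.4 0; -2.6 11.8 2.6 0 0 -0.4 0")

```text
time: 13.65
position: [527.9, -26.2, 141.0]
tcp_rot: [-0.488, -0.511, -0.488, 0.512]
ft_force: [0.7, 0.2, -1.0]
grip_width: 0.578
```

move_arm(plan="-0.4 1.6 0 0 0 0 0; -0.8 3 0 0 0 0 0; -1 3.8 0 0 0 0 0; -1 4.04 0 0 0 0 0; -1 4.04 0 0 0 0 0; -1 4.04 0 0 0 0 0; -1 4.04 0 0 0 0 0; -1 4.04 0 0 0 0 0")

```text
time: 14.45
position: [504.3, 71.6, 141.3]
tcp_rot: [-0.488, -0.512, -0.487, 0.512]
ft_force: [-0.0, 0.1, -0.5]
grip_width: 0.577
```

```bash
python3 - <<'E'
from h import *
p,d,C,o=shot("wrist","w14"); print(o["time"],o["position"],o["ft_force"],o["grip_width"])
q=o["tcp_rot"]; RR=R.from_quat([q[1],q[2],q[3],q[0]]).as_matrix(); print(np.degrees(np.arctan2(RR[1,1],RR[0,1])))
print(front_edge(p,C,6,(248,185,320,228)))
E
```

```text
14.45 [504.3118762   71.60427045 141.27957343] [-0.00441914  0.05482072 -0.45805123] 0.5773640571951074
-2.8356219305364174
(array([524.5,  67.1]), 'yaw', np.float64(-2.79), 'sides', [[517.6, 99.2], [514.9, 45.0]], 'wid', np.float64(54.3))
```

View pics/w14.png

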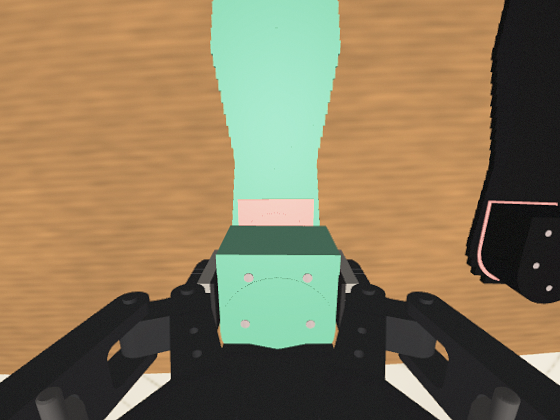

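move_arm(plan="0 0 -0.6 0 0 0 0; 0 0 -1.2 0 0 0 0; 0 0 -1.7 0 0 0 0; -0.02 0 -2 0 0 0 0; -0.02 0 -2.2 0 0 0 0; -0.02 0 -2.24 0 0 0 0; -0.02 0 -2.24 0 0 0 0; -0.02 0 -2.24 0 0 0 0")

```text
time: 15.3
position: [503.9, 73.3, 85.8]
tcp_rot: [0.488, 0.512, 0.488, -0.511]
ft_force: [0.3, -0.1, -0.7]
grip_width: 0.577
```

```bash
python3 - <<'E'
from h import *
p,d,C,o=shot("wrist","w15"); print(o["time"],o["position"],o["ft_force"],o["grip_width"])
q=o["tcp_rot"]; RR=R.from_quat([q[1],q[2],q[3],q[0]]).as_matrix(); print(np.degrees(np.arctan2(RR[1,1],RR[0,1])))
E
```

```text
15.3 [503.88865545  73.2723293   85.83927194] [ 0.34812181 -0.08409826 -0.6988737 ] 0.5766332431592296
-2.686393434263974
```

View pics/w15.png

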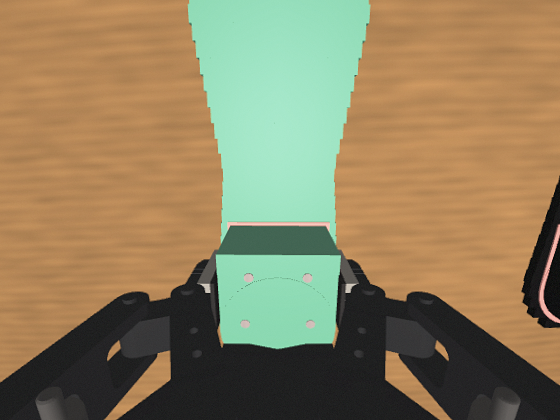

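move_arm(plan="-0.03 -0.02 0 0 0 0 0; -0.03 -0.02 -0.08 0 0 0 0; -0.03 -0.02 -0.12 0 0 0 0; -0.03 -0.02 -0.12 0 0 0 0; -0.03 -0.02 -0.12 0 0 0 0; -0.03 -0.02 -0.12 0 0 0 0; -0.03 -0.02 -0.12 0 0 0 0; -0.03 -0.02 -0.12 0 0 0 0")

```text
time: 16.15
position: [502.9, 72.6, 82.9]
tcp_rot: [0.488, 0.512, 0.488, -0.512]
ft_force: [-2.0, -0.2, 6.9]
grip_width: 0.577
```

```bash
python3 - <<'E'
from h import *
p,d,C,o=shot("wrist","w16"); print(o["time"],o["position"],o["ft_force"],o["grip_width"])
a=p.astype(int)
for u in (240,278,318): print((a[216:234,u,0]).tolist(),(a[216:234,u,1]).tolist())
cv2.imwrite("pics/w16z.png",cv2.resize(p[200:270,200:360,::-1],(800,350),interpolation=0))
E
```

```text
16.15 [502.869497    72.59004632  82.92647354] [-1.99827303 -0.17075785  6.87075764] 0.5768834377748008
[155, 155, 154, 154, 154, 133, 242, 247, 249, 224, 113, 60, 66, 68, 66, 65, 66, 66] [226, 225, 225, 225, 229, 182, 186, 197, 200, 168, 115, 98, 101, 102, 101, 100, 99, 101]
[158, 156, 157, 156, 154, 137, 242, 247, 247, 243, 151, 57, 65, 67, 66, 68, 68, 65] [227, 226, 226, 227, 229, 186, 184, 201, 202, 187, 131, 96, 101, 100, 101, 102, 101, 100]
[154, 154, 155, 155, 152, 134, 242, 247, 245, 252, 182, 56, 63, 66, 66, 67, 65, 67] [225, 224, 226, 226, 228, 184, 183, 197, 198, 201, 138, 96, 99, 101, 100, 101, 100, 101]
```

View pics/w16z.png

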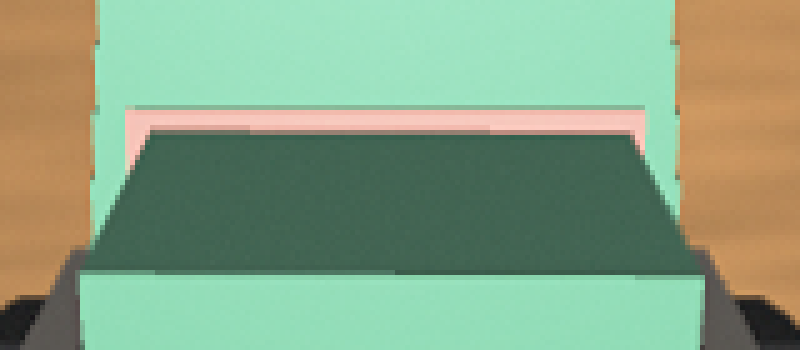

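move_arm(plan="0 0 0 0 0 0 0.8; 0 0 0 0 0 0 0.8; 0 0 0 0 0 0 0.8; 0 0 0.8 0 0 0 0.8; 0 0 2.2 0 0 0 0.9; -0.4 0 3.8 0 0 0 1; -0.8 0 5.3 0 0 2.8 1; -0.8 0 5.3 0 0 2.8 1")

```text
time: 17.0
position: [484.6, 73.4, 219.4]
tcp_rot: [0.503, 0.501, 0.499, -0.497]
ft_force: [0.5, 0.0, 0.0]
grip_width: 0.997
```

```bash
python3 - <<'E'
from h import *
p,d,C,o=shot("wrist","w17"); p,d,C,o=shot("wrist","w17"); print(o["time"],o["position"],o["ft_force"],o["grip_width"])
E
```

```text
17.05 [484.02914472  72.93801033 217.39199691] [-0.70208991  0.18782957  0.79597244] 0.9996027365793378
```

View pics/w17.png

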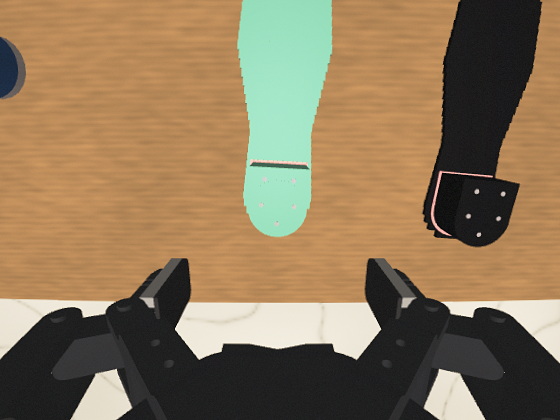

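move_arm(plan="0.2 1.9 0 0 0 0 1; 0.4 3.8 0 0 0 0 1; 0.6 5.7 0 0 0 0 1; 0.8 7.6 0 0 0 0 1; 1 9.5 0 0 0 0 1; 1.2 11.4 0 0 0 0 1; 1.4 13.2 0 0 0 0 1; 1.5 14 0 0 0 0 1")

```text
time: 17.9
position: [518.0, 427.8, 212.3]
tcp_rot: [0.5, 0.498, 0.503, -0.499]
ft_force: [0.3, -0.4, -1.1]
grip_width: 0.999
```

```bash
python3 - <<'E'
from h import *
for i in range(5): p,d,C,o=shot("wrist","w18"); 
print(o["time"],o["position"],o["joint_vel"].round(3) if hasattr(o["joint_vel"],'round') else o["joint_vel"],o["grip_width"])
E
```

```text
18.1 [519.45841299 422.13312937 212.34485978] [ 0.03  -0.024  0.018  0.02   0.002  0.005  0.002] 1.00269631809543
```

View pics/w18.png

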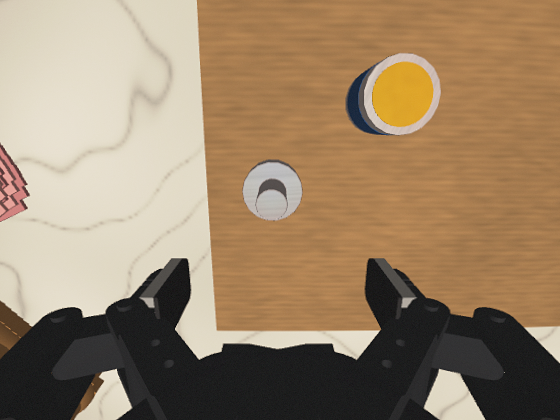

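```bash
python3 - <<'E'
from h import *
p,d,C=load("wrist","w18"); a=p.astype(int)
sat=a.max(2)-a.min(2)
def circ(m,z,roi,sel=None):
    M=np.zeros(m.shape,np.uint8);u0,v0,u1,v1=roi;M[v0:v1,u0:u1]=m[v0:v1,u0:u1]
    c=max(cv2.findContours(M,cv2.RETR_EXTERNAL,cv2.CHAIN_APPROX_NONE)[0],key=cv2.contourArea).reshape(-1,2).astype(float)
    P=ray(C,c,z)[:,:2]
    if sel is not None: P=P[sel(P)]
    A=np.c_[2*P,np.ones(len(P))]; s=np.linalg.lstsq(A,(P**2).sum(1),rcond=None)[0]
    r=np.sqrt(s[2]+s[0]**2+s[1]**2); e=np.hypot(*(P-s[:2]).T)-r
    return s[:2].round(1),r.round(1),e.std().round(2),cv2.boundingRect(c.astype(np.int32))
m=(sat<45)
print("base all",circ(m,24,(235,150,310,230)))
print("base back half",circ(m,24,(235,150,310,230),lambda P:P[:,0]<P[:,0].mean()))
print(a[155:225,272].max(1).tolist())
y=(a[...,0]-a[...,2]>120)&(a[...,1]>120)&(a[...,0]>200)
print("lid",circ(y,60,(360,50,445,140)))
r,g,b=a[...,0],a[...,1],a[...,2]
yy=(sat<60)&(a.max(2)>140)|y
print("lid outer",circ(yy,60,(340,45,450,145)))
cv2.imwrite("pics/w18z.png",cv2.resize(p[150:230,225:325,::-1],(800,640)[:2],interpolation=0)[:600])
E
```

```text
base all (array([534.2, 426.3]), np.float64(26.4), np.float64(0.5), (242, 160, 61, 61))
base back half (array([533.5, 426.3]), np.float64(26.0), np.float64(0.32), (242, 160, 61, 61))
[169, 173, 173, 173, 137, 91, 76, 147, 190, 197, 194, 192, 193, 195, 193, 193, 191, 191, 192, 187, 185, 187, 192, 166, 110, 85, 85, 86, 86, 87, 84, 86, 82, 79, 131, 181, 191, 193, 192, 191, 188, 187, 189, 192, 189, 186, 187, 189, 191, 188, 190, 189, 185, 183, 184, 190, 189, 188, 186, 184, 183, 185, 191, 189, 185, 175, 172, 172, 171, 172]
lid (array([611.2, 333.5]), np.float64(21.4), np.float64(0.2), (373, 62, 60, 65))
lid outer (array([611.2, 333.8]), np.float64(27.2), np.float64(0.21), (364, 53, 77, 82))
```

View pics/w18z.png

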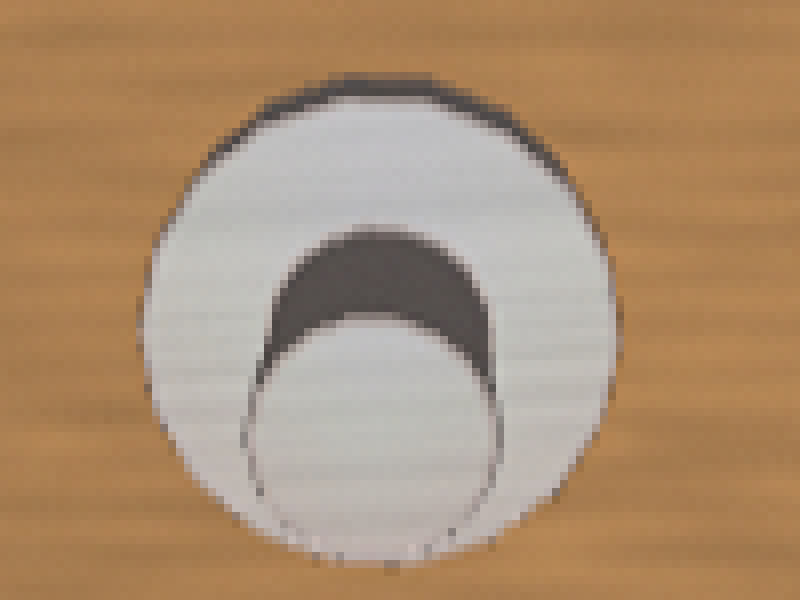

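```bash
python3 - <<'E'
from h import *
p,d,C=load("wrist","w18")
print(ray(C,[(271.2,204.4)],70),ray(C,[(255.5,204.4),(287.3,204.4),(271.2,189),(271.2,220)],70).round(1))
print(get_obs()["position"])
E
```

```text
[[533.32850744 426.18546658  70.        ]] [[533.3 437.7  70. ]
 [533.4 414.4  70. ]
 [544.8 426.2  70. ]
 [521.3 426.2  70. ]]
[520.0961557  420.99081486 212.80882675]
```

move_arm(plan="0.4 0.1 -0.4 0 0 0 1; 0.53 0.18 -1.2 0 0 0 1; 0.53 0.18 -2.2 0 0 0 1; 0.53 0.18 -3.2 0 0 0 1; 0.53 0.18 -4 0 0 0 1; 0.53 0.18 -4.4 0 0 0 1; 0.53 0.18 -4.4 0 0 0 1; 0.53 0.18 -4.4 0 0 0 1")

```text
time: 18.95
position: [533.9, 427.0, 104.9]
tcp_rot: [0.5, 0.5, 0.5, -0.5]
ft_force: [0.1, 1.0, 0.6]
grip_width: 0.998
```

```bash
python3 - <<'E'
from h import *
p,d,C,o=shot("wrist","w19"); print(o["time"],o["position"],o["ft_force"],o["grip_width"],get_obs()["position"])
E
```

```text
18.95 [533.9334423  426.99885723 104.88671398] [0.05836425 1.00144397 0.55411278] 0.9984292515669998 [534.20153938 427.46480189 105.7107408 ]
```

View pics/w19.png

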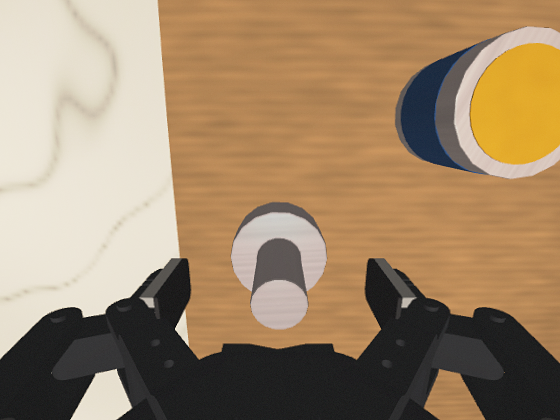

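move_arm(plan="0 0 0 0 0 0 0.6; 0 0 0 0 0 0 0.4; 0 0 0 0 0 0 0.3; 0 0 0 0 0 0 0.2; 0 0 0 0 0 0 0; 0 0 0 0 0 0 0; 0 0 0 0 0 0 0; 0 0 0 0 0 0 0", newtons=60)

```text
time: 19.8
position: [533.7, 427.1, 105.4]
tcp_rot: [0.501, 0.5, 0.5, -0.5]
ft_force: [-1.1, -1.9, 5.4]
grip_width: 0.269
```

```bash
python3 - <<'E'
from h import *
p,d,C,o=shot("wrist","w20"); print(o["time"],o["position"],o["ft_force"],o["grip_width"],get_obs()["position"])
E
```

```text
19.8 [533.67848144 427.13046212 105.38530093] [-1.09345491 -1.90386841  5.36053706] 0.26908201898194545 [533.6893353  427.10948313 105.38922908]
```

View pics/w20.png

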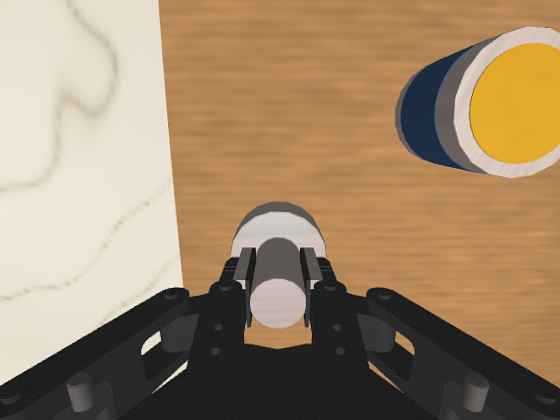

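```bash
python3 - <<'E'
from h import *
p,d,C=load("wrist","w20"); f=np.load("pics/w20.npz"); print(((ray(C,[(278,303.5)],70)-f["pos"])).round(1))
a=p.astype(int).max(2); print(a[285:335,278].tolist())
p,d,C=load("wrist","w11"); a=p.astype(int)
# nails: white dots on top of black heel
m=((a.min(2)>110)).astype(np.uint8); M=np.zeros_like(m); M[170:230,250:305]=m[170:230,250:305]
n,l,s,c=cv2.connectedComponentsWithStats(M); print(s[1:,4],c[1:].round(1).tolist())
N=ray(C,c[1:],44)[:,:2]; print(N.round(1))
p0,d0,C0=load("wrist","w4c"); a=p0.astype(int)
m=((a.min(2)>110)).astype(np.uint8); M=np.zeros_like(m); M[180:236,253:300]=m[180:236,253:300]
n,l,s,c=cv2.connectedComponentsWithStats(M); print(s[1:,4]); N0=ray(C0,c[1:],38)[:,:2]; print(N0.round(1))
E
```

```text
[[  0.2  -0.5 -35.4]]
[206, 204, 203, 201, 201, 201, 202, 202, 204, 204, 203, 199, 196, 198, 199, 201, 201, 202, 200, 199, 198, 203, 201, 198, 195, 192, 192, 198, 200, 201, 200, 200, 199, 196, 194, 193, 193, 194, 196, 200, 201, 198, 193, 187, 185, 182, 184, 184, 187, 190]
[23 23 20 20 19] [[262.6, 177.3], [292.0, 178.4], [259.3, 203.1], [293.0, 204.8], [275.4, 222.1]]
[[ 503.4  -96.8]
 [ 501.5 -120.6]
 [ 481.9  -92.9]
 [ 479.4 -120.9]
 [ 464.8 -105.6]]
[19 21 19 18 18]
[[460.8 316.7]
 [458.1 292.9]
 [439.2 321.2]
 [436.  293.4]
 [421.9 308.9]]
```

move_arm(plan="0 0 0.8 0 0 0 0; 0 0 2 0 0 0 0; -0.1 -1 3.2 0 0 0 0; -0.2 -2.4 3.4 0 0 0 0; -0.3 -4 3.4 0 0 0 0; -0.5 -5.7 3.4 0 0 0 0; -0.6 -7.4 3.4 0 0 0 0; -0.8 -9.1 3.4 0 0 0 0")

```text
time: 20.65
position: [512.7, 197.8, 188.9]
tcp_rot: [0.5, 0.499, 0.501, -0.5]
ft_force: [0.5, 0.1, -3.7]
grip_width: 0.265
```

move_arm(plan="-0.1 -1.7 0 0 0 0 0; -0.3 -3.4 0 0 0 0 0; -0.4 -5.1 0 0 0 0 0; -0.6 -6.8 0 0 0 0 0; -0.7 -8.5 0 0 0 0 0; -0.9 -10.1 0 0 0 0 0; -1.07 -11.4 0 0 0 0 0; -1.07 -12.2 0 0 0 0 0")

```text
time: 21.45
position: [484.9, -108.6, 188.9]
tcp_rot: [-0.499, -0.5, -0.5, 0.501]
ft_force: [0.4, 0.9, -3.4]
grip_width: 0.264
```

move_arm(plan="0 -0.08 0 0 0 0 0; 0 -0.08 0 0 0 0 0; 0 -0.08 0 0 0 0 0; 0 -0.08 -0.5 0 0 0 0; 0 -0.08 -1 0 0 0 0; 0 -0.08 -1.2 0 0 0 0; 0 -0.08 -1.2 0 0 0 0; 0 -0.08 -1.2 0 0 0 0")

```text
time: 22.25
position: [486.7, -107.1, 159.5]
tcp_rot: [0.5, 0.499, 0.501, -0.5]
ft_force: [-0.4, 0.3, -4.4]
grip_width: 0.267
```

```bash
python3 - <<'E'
from h import *
p,d,C,o=shot("wrist","w21"); print(o["time"],o["position"],o["ft_force"],o["grip_width"]); p,d,C,o=shot("scene","s21");print(o["position"])
E
```

```text
22.25 [ 486.69360759 -107.06961204  159.54624382] [-0.3567589   0.34418998 -4.4000978 ] 0.26669832347798744
[ 486.95868504 -107.18212862  159.91318557]
```

View pics/w21.png

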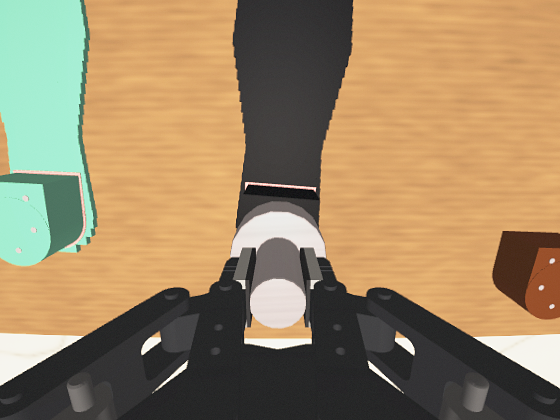

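View pics/s21.png

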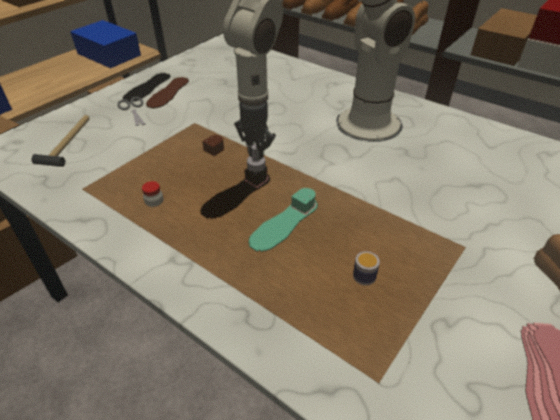

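move_arm(plan="0 0 -0.15 0 0 0 0; 0 0 -0.3 0 0 0 0; 0 0 -0.4 0 0 0 0; 0 0 -0.44 0 0 0 0; 0 0 -0.44 0 0 0 0; 0 0 -0.44 0 0 0 0; 0 0 -0.44 0 0 0 0; 0 0 -0.44 0 0 0 0")

```text
time: 23.15
position: [486.8, -107.4, 149.3]
tcp_rot: [0.501, 0.5, 0.5, -0.5]
ft_force: [-3.4, 0.4, 4.8]
grip_width: 0.268
```

```bash
python3 - <<'E'
from h import *
p,d,C,o=shot("wrist","w22"); print(o["time"],o["position"],o["ft_force"],o["grip_width"])
E
```

```text
23.15 [ 486.75736573 -107.41171545  149.27071594] [-3.38006502  0.4130278   4.78465133] 0.267764882472617
```

View pics/w22.png

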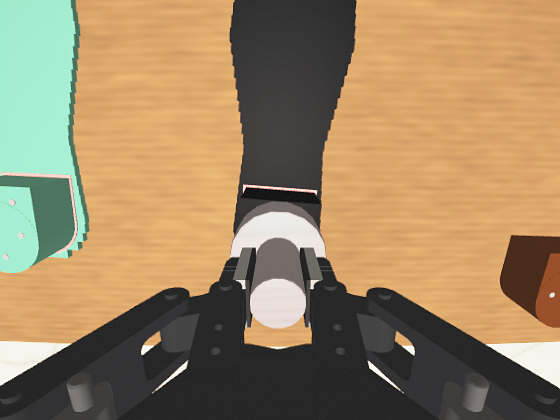

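move_arm(plan="0 0 0 0 0 0 0.4; 0 0 0 0 0 0 0.6; 0 0 0 0 0 0 0.8; 0 0 0.2 0 0 0 0.9; 0 0 1 0 0 0 1; 0 0 2.2 0 0 0 1; -0.5 0 3.2 0 0 0 1; -0.5 0 3.2 0 0 0 1")

```text
time: 24.0
position: [475.3, -107.7, 232.2]
tcp_rot: [0.502, 0.5, 0.499, -0.499]
ft_force: [0.2, -0.3, -0.1]
grip_width: 0.999
```

```bash
python3 - <<'E'
from h import *
p,d,C,o=shot("wrist","w23"); p,d,C,o=shot("wrist","w23"); print(o["time"],o["position"],o["ft_force"],o["grip_width"])
E
```

```text
24.05 [ 474.9991672  -107.64737625  230.75138873] [-0.28267941 -0.33934168 -0.64353512] 0.9996566065319505
```

View pics/w23.png

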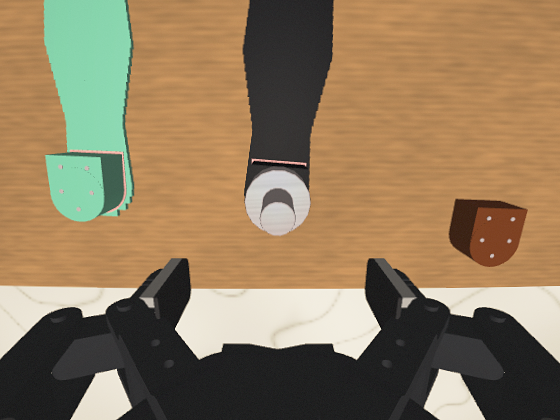

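move_arm(plan="0.55 1.8 0 0 0 0 1; 1.1 3.6 0 0 0 0 1; 1.65 5.4 0 0 0 0 1; 2.2 7.2 0 0 0 0 1; 2.75 9 0 0 0 0 1; 3.3 10.8 0 0 0 0 1; 3.85 12.6 0 0 0 0 1; 4.4 14.4 0 0 0 0 1")

```text
time: 24.9
position: [584.2, 254.4, 227.1]
tcp_rot: [0.5, 0.499, 0.501, -0.5]
ft_force: [0.4, -1.0, 0.0]
grip_width: 1.0
```

move_arm(plan="0.5 1.6 0 0 0 0 1; 0.9 2.8 0 0 0 0 1; 1.08 3.24 0 0 0 0 1; 1.08 3.24 -0.6 0 0 0 1; 1.08 3.24 -1.6 0 0 0 1; 1.08 3.24 -2.2 0 0 0 1; 1.08 3.24 -2.2 0 0 0 1; 1.08 3.24 -2.2 0 0 0 1")

```text
time: 25.7
position: [611.3, 332.2, 173.3]
tcp_rot: [-0.5, -0.499, -0.5, 0.5]
ft_force: [-0.0, 1.0, -0.6]
grip_width: 0.999
```

```bash
python3 - <<'E'
from h import *
p,d,C,o=shot("wrist","w24"); p,d,C,o=shot("wrist","w24"); print(o["time"],o["position"],o["ft_force"],o["grip_width"])
a=p.astype(int); m=((a[...,0]-a[...,2]>120)&(a[...,1]>120)&(a[...,0]>200)).astype(np.uint8)
c=max(cv2.findContours(m,0,1)[0],key=cv2.contourArea).reshape(-1,2).astype(float); P=ray(C,c,60)[:,:2]
s=np.linalg.lstsq(np.c_[2*P,np.ones(len(P))],(P**2).sum(1),rcond=None)[0]; print(s[:2],np.sqrt(s[2]+s[0]**2+s[1]**2))
E
```

```text
25.75 [611.80969386 332.87423074 174.42247833] [-1.01389942 -0.18366143  0.15354095] 1.0017861407706916
[611.47292376 333.14331166] 21.45251267879387
```

View pics/w24.png

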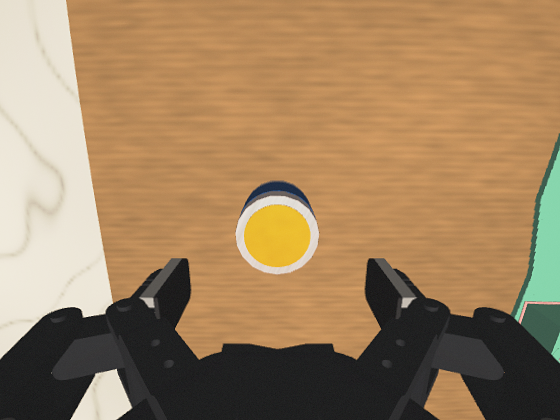

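move_arm(plan="0 0 -0.8 0 0 0 1; 0 0 -1.6 0 0 0 1; 0 0 -2.4 0 0 0 1; 0 0 -3 0 0 0 1; 0 0 -3.44 0 0 0 1; 0 0 -3.44 0 0 0 1; 0 0 -3.44 0 0 0 1; 0 0 -3.44 0 0 0 1")

```text
time: 26.6
position: [612.0, 334.2, 89.2]
tcp_rot: [0.501, 0.5, 0.5, -0.499]
ft_force: [-0.7, 0.6, 0.3]
grip_width: 0.996
```

move_arm(plan="0 0 0 0 0 0 0.7; 0 0 0 0 0 0 0.6; 0 0 0 0 0 0 0.5; 0 0 0 0 0 0 0.4; 0 0 0 0 0 0 0.2; 0 0 0 0 0 0 0; 0 0 0 0 0 0 0; 0 0 0 0 0 0 0", newtons=40)

```text
time: 27.4
position: [611.8, 333.8, 88.8]
tcp_rot: [0.501, 0.5, 0.5, -0.499]
ft_force: [-0.5, -1.4, 6.0]
grip_width: 0.648
```

```bash
python3 - <<'E'
from h import *
p,d,C,o=shot("wrist","w25"); print(o["time"],o["position"],o["ft_force"],o["grip_width"])
a=p.astype(int); m=((a[...,0]-a[...,2]>120)&(a[...,1]>120)&(a[...,0]>200)).astype(np.uint8)
c=max(cv2.findContours(m,0,1)[0],key=cv2.contourArea).reshape(-1,2).astype(float); P=ray(C,c,60)[:,:2]
s=np.linalg.lstsq(np.c_[2*P,np.ones(len(P))],(P**2).sum(1),rcond=None)[0]; print(s[:2],np.sqrt(s[2]+s[0]**2+s[1]**2))
E
```

```text
27.4 [611.75503074 333.8134925   88.8316513 ] [-0.53210065 -1.42505068  6.02847112] 0.6476349491352852
[613.888303   333.46367623] 20.255956203195414
```

View pics/w25.png

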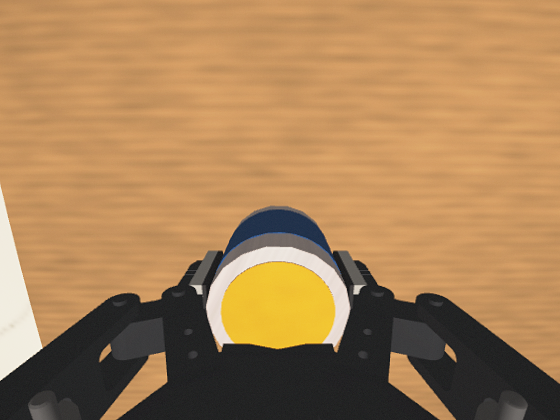

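move_arm(plan="0 0 1 0 0 0 0; -0.1 -0.8 2.4 0 0 0 0; -0.2 -2.2 2.4 0 0 0 0; -0.4 -4 2.4 0 0 0 0; -0.6 -5.8 2.4 0 0 0 0; -0.8 -7.6 2.4 0 0 0 0; -0.9 -9.4 2.4 0 0 0 0; -1.1 -11.2 2.4 0 0 0 0")

```text
time: 28.25
position: [583.1, 51.8, 147.4]
tcp_rot: [0.5, 0.499, 0.501, -0.5]
ft_force: [-1.1, -0.3, -2.8]
grip_width: 0.645
```

move_arm(plan="-0.15 -1.4 0 0 0 0 0; -0.25 -2.5 0 0 0 0 0; -0.27 -3.04 0 0 0 0 0; -0.27 -3.04 0 0 0 0 0; -0.27 -3.04 -0.6 0 0 0 0; -0.27 -3.04 -1.3 0 0 0 0; -0.27 -3.04 -1.9 0 0 0 0; -0.27 -3.04 -1.9 0 0 0 0")

```text
time: 29.05
position: [575.0, -20.0, 97.3]
tcp_rot: [0.5, 0.498, 0.503, -0.5]
ft_force: [-0.7, 0.4, -3.2]
grip_width: 0.646
```

```bash
python3 - <<'E'
from h import *
p,d,C,o=shot("wrist","w26"); p,d,C,o=shot("wrist","w26"); print(o["time"],o["position"],o["ft_force"],o["grip_width"])
E
```

```text
29.1 [575.82401853 -20.40567104  98.56631128] [ 0.56601933  0.35664212 -2.07704912] 0.6418586301139787
```

View pics/w26.png

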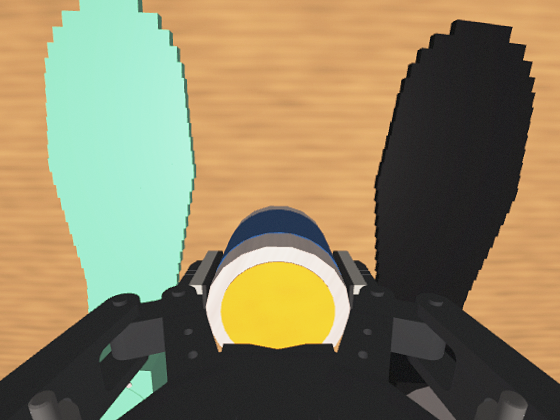

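move_arm(plan="0.02 0 0 0 0 0 0; 0.02 0 -0.2 0 0 0 0; 0.02 0 -0.4 0 0 0 0; 0.02 0 -0.49 0 0 0 0; 0.02 0 -0.49 0 0 0 0; 0.02 0 -0.49 0 0 0 0; 0.02 0 -0.49 0 0 0 0; 0.02 0 -0.49 0 0 0 0")

```text
time: 29.95
position: [577.5, -22.5, 88.8]
tcp_rot: [0.501, 0.5, 0.5, -0.5]
ft_force: [-2.9, -0.3, 4.9]
grip_width: 0.648
```

```bash
python3 - <<'E'
from h import *
o=get_obs(); print(o["time"],o["position"],o["ft_force"],o["grip_width"])
p,d,C=load("wrist","w26"); print(ray(C,[(482,22)],6), 572.0+125*np.cos(.081),-114.1-125*np.sin(.081))
E
```

```text
29.95 [577.50773361 -22.49818143  88.7796857 ] [-2.86911859 -0.27421702  4.91095161] 0.6479340601026984
[[ 696.12126282 -121.09662265    6.        ]] 696.5901616526447 -124.21393194399975
```

move_arm(plan="0 0 0 0 0 0 0.75; 0 0 0 0 0 0 0.85; 0 0 0 0 0 0 0.85; 0 0 0.6 0 0 0 0.9; 0 0 2 0 0 0 0.9; 0 0 3.8 0 0 0 0.9; -1 0 5.4 0 0 0 1; -2 0 6.4 0 0 0 1")

```text
time: 30.75
position: [528.6, -21.9, 252.3]
tcp_rot: [0.502, 0.501, 0.499, -0.498]
ft_force: [-0.0, -0.1, 0.6]
grip_width: 1.003
```

move_arm(plan="-1 0 0 0 0 0 1; -2 0 0 0 0 0 1; -3 0 0 0 0 0 1; -3 0 0 0 0 0 1; -3 0 0 0 0 0 1; -3 0 0 0 0 0 1; -3 0 0 0 0 0 1; -3 0 0 0 0 0 1")

```text
time: 31.55
position: [453.1, -22.2, 248.1]
tcp_rot: [0.5, 0.5, 0.501, -0.499]
ft_force: [0.1, -0.6, -0.6]
grip_width: 1.002
```

```bash
python3 - <<'E'
from h import *
for n in ("wrist","top","scene"):
    p,d,C,o=shot(n,n[0]+"30")
print(o["time"],o["position"],o["ft_force"],o["grip_width"])
E
```

```text
31.65 [452.81353593 -22.21524249 247.99060147] [-0.38590893  0.26662182 -1.05913245] 0.9970825467230673
```

View pics/w30.png

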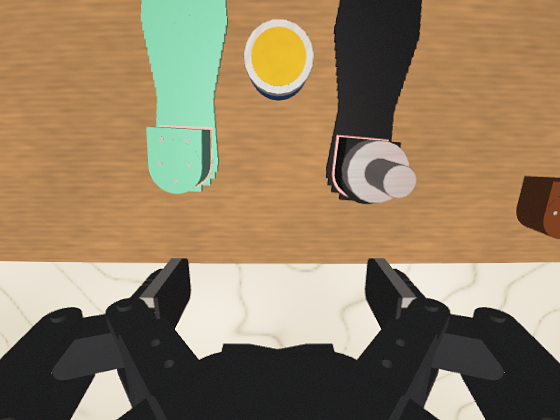

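View pics/s30.png

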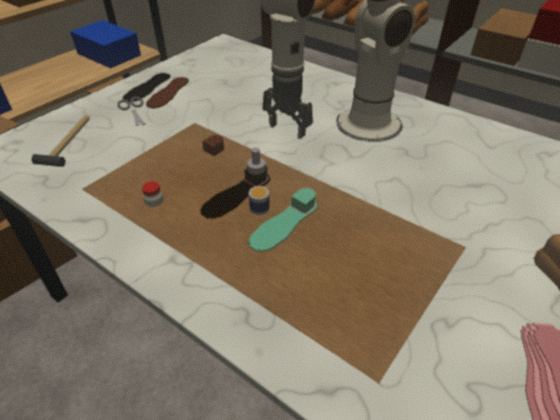

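View pics/t30.png

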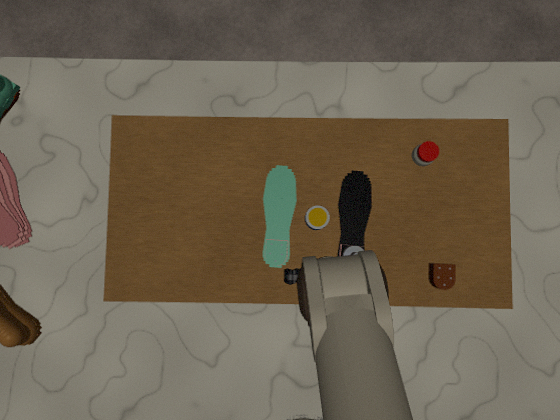

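```bash
python3 - <<'E'
from h import *
p,d,C=load("top","t30"); a=p.astype(int)
def cc(m,roi):
    M=np.zeros(m.shape,np.uint8);u0,v0,u1,v1=roi;M[v0:v1,u0:u1]=m[v0:v1,u0:u1]
    return max(cv2.findContours(M,0,1)[0],key=cv2.contourArea).reshape(-1,2).astype(float)
def circ(P):
    s=np.linalg.lstsq(np.c_[2*P,np.ones(len(P))],(P**2).sum(1),rcond=None)[0]; return s[:2].round(1),np.sqrt(s[2]+s[0]**2+s[1]**2).round(1)
Y=lambda a:(a[...,0]-a[...,2]>90)&(a[...,1]>100)&(a[...,0]>140)
print("tin top",circ(ray(C,cc(Y(a),(295,195,340,240)),60)[:,:2]))
p0=cv2.imread("pics/top0.png")[:,:,::-1].astype(int)
ms=cc((p0[...,1]-p0[...,0]>25)|((p0[...,0]-p0[...,1]>30)&(p0[...,2]>110)),(255,155,305,275)); bs=cc((p0.max(2)<60)|((p0[...,0]-p0[...,1]>30)&(p0[...,2]>110)),(330,160,380,280))
for n,c in (("mint",ms),("black",bs)):
    P=ray(C,c,6)[:,:2]; (x,y),wh,ang=cv2.minAreaRect(P.astype(np.float32)); print(n,x,y,wh,ang)
p,d,C=load("wrist","w30"); a=p.astype(int)
print("tin wrist",circ(ray(C,cc(Y(a),(240,15,320,100)),60)[:,:2]))
p,d,C=load("wrist","w17"); a=p.astype(int)
def nails(p,C,z,roi,lo):
    a=p.astype(int); u0,v0,u1,v1=roi
    m=(a[...,0]>lo).astype(np.uint8); M=np.zeros_like(m); M[v0:v1,u0:u1]=m[v0:v1,u0:u1]
    n,l,s,c=cv2.connectedComponentsWithStats(M); k=s[1:,4]>5; return ray(C,c[1:][k],z)[:,:2].round(1)
print("mint nails now",nails(p,C,44,(250,172,308,232),175).tolist())
p,d,C=load("wrist","w1"); print("orig",nails(p,C,38,(255,166,305,226),175).tolist())
# weight on heel from w23
p,d,C=load("wrist","w23"); a=p.astype(int); sat=a.max(2)-a.min(2)
print("weight base",circ(ray(C,cc((sat<40)&(a.max(2)>120),(235,165,320,240)),68)[:,:2]))
E
```

```text
Traceback (most recent call last):
ValueError: max() iterable argument is empty
```

```bash
python3 - <<'E'
from h import *
p,d,C=load("top","t30"); a=p.astype(int); print(a[217,318], cv2.imread("pics/top0.png")[230,282],cv2.imread("pics/top0.png")[253,277])
def cc(m,roi):
    M=np.zeros(m.shape,np.uint8);u0,v0,u1,v1=roi;M[v0:v1,u0:u1]=m[v0:v1,u0:u1]
    return max(cv2.findContours(M,0,1)[0],key=cv2.contourArea).reshape(-1,2).astype(float)
def circ(P):
    s=np.linalg.lstsq(np.c_[2*P,np.ones(len(P))],(P**2).sum(1),rcond=None)[0]; return s[:2].round(1),np.sqrt(s[2]+s[0]**2+s[1]**2).round(1)
Y=lambda a:(a[...,0]-a[...,2]>70)&(a[...,1]>100)&(a[...,0]>120)
print("tin top",circ(ray(C,cc(Y(a),(295,195,340,240)),60)[:,:2]))
p0=cv2.imread("pics/top0.png")[:,:,::-1].astype(int)
pk=(p0[...,0]-p0[...,1]>20)&(p0[...,2]>90)
ms=cc((p0[...,1]-p0[...,0]>15)|pk,(255,155,305,275)); bs=cc((p0.max(2)<50)|pk,(330,160,380,280))
for n,c in (("mint",ms),("black",bs)):
    P=ray(C,c,6)[:,:2]; (x,y),wh,ang=cv2.minAreaRect(P.astype(np.float32)); print(n,x,y,wh,ang)
p,d,C=load("wrist","w30"); a=p.astype(int)
Y=lambda a:(a[...,0]-a[...,2]>120)&(a[...,1]>120)&(a[...,0]>200)
print("tin wrist",circ(ray(C,cc(Y(a),(240,15,320,100)),60)[:,:2]))
def nails(p,C,z,roi,lo):
    a=p.astype(int); u0,v0,u1,v1=roi
    m=(a[...,0]>lo).astype(np.uint8); M=np.zeros_like(m); M[v0:v1,u0:u1]=m[v0:v1,u0:u1]
    n,l,s,c=cv2.connectedComponentsWithStats(M); k=s[1:,4]>5; return ray(C,c[1:][k],z)[:,:2].round(1)
p,d,C=load("wrist","w17"); print("mint nails now",nails(p,C,44,(250,172,308,232),175).tolist())
p,d,C=load("wrist","w1"); print("orig",nails(p,C,38,(255,166,305,226),175).tolist())
p,d,C=load("wrist","w23"); a=p.astype(int); sat=a.max(2)-a.min(2)
print("weight base",circ(ray(C,cc((sat<40)&(a.max(2)>120),(235,165,320,240)),68)[:,:2]))
E
```

```text
[132 106  17] [108 129  82] [108 113 150]
tin top (array([576.9, -21.3]), np.float64(20.1))
mint 582.0296630859375 67.48709106445312 (249.95285034179688, 80.92061614990234) 1.0686155557632446
black 571.0848999023438 -114.44674682617188 (80.23552703857422, 247.2767791748047) 89.26031494140625
tin wrist (array([577. , -22.6]), np.float64(21.3))
mint nails now [[513.1, 83.9], [511.7, 60.0], [491.3, 86.9], [489.9, 59.1], [473.5, 50.3], [470.8, 94.0], [474.7, 74.1]]
orig [[604.2, -311.0], [603.1, -335.1], [582.3, -307.9], [581.3, -335.9], [566.0, -321.2], [561.1, -341.8], [559.9, -303.5]]
weight base (array([ 486.4, -107.8]), np.float64(26.0))
```

```bash
python3 - <<'E'
from h import *
print(job.finish_job(), get_obs()["time"])
E
```

```text
the job is handed in; nothing more can be done
the job is handed in; nothing more can be done
```

I finished the job in the order asked and handed it in at about 32 s of robot time. Both heels stand on their patches, round back to the heel end. The weight stands upright on the black heel, and the tin stands midway between the soles.

| Item | Measured at (mm) | Target (mm) | Offset |
|---|---|---|---|
| Black heel | (486.7, −107.4) | patch at (486.3, −107.1) | about 0.5 mm |
| Mint heel | (496.7, 72.7) | patch at (496.5, 73.1) | about 0.5 mm |
| Weight | (486.4, −107.8) | black heel centre | about 0.5 mm |
| Tin | (577.0, −22.6) | sole midpoint (577.2, −22.5) | about 0.2 mm |

- **Heel alignment:** I set each heel down at its patch's angle, to within about 0.2°. I last measured the heels from pictures taken just after each was released. The final wrist view showed them still in place.
- **Brown heel and jar:** both are at the same pixels in the top camera picture as at the start, so neither moved.
- **Disagreement:** the top camera alone puts the tin about 2 mm off the midpoint in y, at −21.3 against −23.5. That is about the stated 2 mm calibration error, so I trusted the wrist camera.
- **Correction:** the black heel first touched down about 1 mm too far back, so I lifted it slightly and moved it forward before releasing it.

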